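Seal the mosaic adhesive jar: inner disk, then screw ring

TASK

Close the adhesive jar standing in the wooden holder: first lay the loose metal disk, knob up, level and fully home in the jar's mouth and let go of it, then put the screw ring over it and turn it clockwise until it is tight and stays holding the disk down on the rubber seal, and let go. Work gently: no hard pressing or overtightening, and leave the other things on the bench where they are.

Things in the scene. Friction and masses are not known exactly. Their poses are not given: they have to be found in the camera images.
- holder: Fixed wooden block 130 x 100 x 35 mm (its x, y, z); origin at the centre of its underside, on the bench, z up. A straight round white jar, 44 mm outside diameter, rises from it, rim 85 mm above the origin. The jar is held firmly but clamped up to 4 mm off the origin along the holder's x and likewise y, and turned up to 25 deg either way from square: neither is measured.
- mouth_about (a point): Point of the holder 85 mm above its origin: roughly the centre of the jar's mouth, which truly lies up to 4 mm off along the holder's x and y (find it by feel). The bore is 38 mm wide; in it lies a springy rubber seal ring, 24 mm inside and 37 mm outside diameter, its top 3.5 mm below the rim.
- thread_about (a point): Point of the holder 74 mm above its origin, near the jar's axis. Here the neck has 4 thread ramps, 4 mm proud (52 mm over all), 4 mm thick, 52 deg long; the 38 deg gaps between them centre on the holder's x and y axes, up to 25 deg off. Clockwise from above, a ramp begins with top 7 mm, underside 11 mm below the rim, falls 3.2 mm in 36 deg, runs level 11 deg, ends in a stop.
- seal (a joint): how far the rubber seal in the jar's mouth is squeezed down (m): 0 free, a spring of 5 N per mm, about 0.0022 when the ring is turned fully to its stop, 0.006 at most.
- disk_mid (a point): Loose aluminium disk, 36 mm diameter, 7 mm thick, with a round knob 12 mm across and 20 mm high on its centre; about 50 g; upright at the start. The point is on the axis, 13.5 mm above the underside (half-way up), z up. It has 1 mm play all round in the bore; home on the seal its underside is 3.5 mm below the rim, its flat top 3.5 mm above.
- ring_mid (a point): Loose grey ribbed screw ring, 60 mm outside diameter, 23 mm high, about 70 g, right way up on the bench at the start. The point is on the axis, half-way up (11.5 mm above the underside), z up. Its top is a flange 4 mm thick with a 26 mm hole; the skirt is 54 mm inside. Friction with the jar is about 0.6.
- ring_foot (a point): Centre of the screw ring's underside. Four lugs, 4 mm wide and 3.5 mm high, stand inward there on the ring's x and y axes, 47 mm between opposite lugs. On top of the ramps the ring stands 5 to 9 mm high; through the gaps it drops on the disk, underside 15.5 mm below the rim; then up to about 75 deg clockwise brings it to the stop, 2.2 mm lower. It may be regrasped.
- tub: Loose white plastic tub of mosaic stones, 84 mm diameter, 50 mm high; origin under its centre. Leave alone.
- block: Loose cork block 50 x 80 x 22 mm; origin under its centre. Leave alone.
- glue: Loose closed bottle, 48 mm diameter, 120 mm high; origin under its centre. Leave alone.
Things that resemble listed ones, but are neither listed nor needed, are in the scene too. Of the things shaped like the part that bears ring_mid, the grey one is meant.

How it is judged:
On the way:
1. the disk lies level and home in the jar's mouth, let go, the ring not yet on the jar (z of disk_mid in the frame of holder between 0.0925 and 0.0965 m and horizontal distance between disk_mid and holder below 0.008 m and angle between disk_mid's own z axis and vertical below 0.07 rad and contact force between the fingers and disk below 0.05 N and horizontal distance between ring_mid and holder above 0.06 m), for 0.2 s.
At the end, for the whole second after the job is handed in: All released and at rest: the disk level (4 deg) at seat height in the mouth, within 8 mm of the holder's origin sideways; the ring level (4 deg) over it (within 9 mm, centre below 81 mm) and by itself squeezing the seal by more than 1.6 mm (fully turned: 2.2 mm) (value of joint seal above 0.0016 m and horizontal distance between disk_mid and holder below 0.008 m and angle between each of disk_mid, ring_mid's own z axis and vertical below 0.07 rad and z of disk_mid in the frame of holder between 0.0905 and 0.095 m and horizontal distance between ring_mid and holder below 0.009 m and z of ring_mid in the frame of holder below 0.081 m and linear speed of ring below 0.01 m/s); the robot touches nothing.
It fails at once if the disk is pressed against the jar with more than 40 N (contact force between disk and holder above 40 N).
It fails at once if the ring is pressed or turned against the jar with more than 110 N (contact force between ring and holder above 110 N).
It fails at once if the rubber seal is crushed by more than 5 mm (value of joint seal above 0.005 m).
It fails at once if the fingers push the jar or holder with more than 40 N (contact force between the fingers and holder above 40 N).
It fails at once if a bystander is moved more than 25 mm (distance of any of tub, block, glue from where it was at the start of the episode above 0.025 m).
It also fails if it takes over 72 s, if anything falls off the work surface, if the arm or the gripper's body presses on something with over 40 N, if the wrist force passes 120 N, or if a joint passes its speed limit or range.

ROBOT

A 6-joint arm with a two-finger parallel gripper is mounted at the origin on the work surface. World frame = base frame: x ahead of the robot, y to its left, z up, the work surface at z = 0. Lengths are in m, angles in rad, forces in N, time in s.
With the tool pointing down it reaches from about 0.35 to 0.85 m from the base axis. Payload 8.1 kg.
Tool frame: the origin (TCP) lies midway between the tips of the shut fingers; the grasp point (between the pads) lies 19 mm behind it (robot.grip_point_offset is the distance from the TCP to the grasp point, in m); z points along the fingers, y is the line along which they close (so a half turn about z gives the same grasp; the last joint's range is limited). The gripper opens to 93 mm and grips with 3 to 60 N. Pads are 15 mm wide; open, the fingers measure 128 mm over their backs; the gripper's body (75 mm by 188 mm) begins 65 mm behind the grasp point.
Start: joints at [-1.241, 0.13, 1.488, -0, 1.523, -0.085], TCP at [0.242, -0.549, 0.192] pointing down, gripper open.
Joint ranges: [-2.96, 2.96], [-0.89, 2.26], [0.02, 2.5], [-1.34, 4.48], [0, 2.73], [-2.66, 2.66]. Speed limits (rad/s): [2.39, 2.39, 2.79, 3.14, 3.14, 3.14].

INTERFACE

Orientations are given as a rotation vector (axis times angle).
In Python, from plant import robot, read_camera, job gives the robot as it stands.
- The arm moves only by the shell command python3 -m inch 'ROWS' [FORCE]. ROWS is JSON, one flat list of numbers, 5 for each row, row after row: the shift along the world's x, y, z in mm, then the turn about the world's z in degrees, then the opening in per cent of the stroke, from 0 (shut) to 100 (fully open). In form: [dx, dy, dz, yaw, hand, dx, dy, dz, yaw, hand, ...]. A call has 1 to 10 rows; each row is the pose to reach, as a shift and turn from the pose commanded when the call began; what a row does not reach only later rows make up. A row lasts 1/12 s, in which the tool goes at most 41.7 mm and 7.16 degrees, less where a joint would pass 70% of its speed; a pose out of reach is approached as far as the arm can. A call with a gripper value outside its range is refused whole. The fingers move at their own pace and stop on an object; FORCE is the grip in N (left out, the last holds). Time passes only in rows, so rows that repeat a pose let the fingers close. It gives the time, the measured TCP pose, the force, the opening and the grip force at its end, in the units of the state.
- robot.read_state(): the state, without advancing time (a new reading comes with each control period).
- read_camera(name): name is "scene" or "top"; returns a dict with "image" (400x640x3 uint8, blue, green, red), "K" (3x3 intrinsics, pixels), "extrinsics" (4x4, takes a point from world to camera coordinates). Camera axes: x right, y down, z forward; pixel columns grow to the right and rows downward; lengths in m; the calibration is good to about 2 mm. A picture is of the moment at which its call begins. There is no depth.
- job.close_job(): hands the job in; it is judged then, once.
The state is a dict: "t": time; "q": joint angles; "dq": joint speeds; "joint_torque": joint torques, N m; "tool_pos": TCP position; "orientation": TCP orientation; "force": force on the tool from outside, world axes, zero at the start; "wrist_torque": the same for the moment, N m; "opening": finger opening in m; "gripper_force": force on a finger pad.
Only numpy, scipy, OpenCV 4.12 (cv2) and the standard library are available. Lean on these libraries where they do the work, as an engineer would, in place of code of your own. Each camera call takes 0.05 s, during which the arm holds its last target. There are 200 camera calls.

## Working session

There is one attempt and no reset: what is moved stays moved. The work goes in short steps, Python scripts to look and compute and a shell command to move; the robot and the scene stay as the last step left them, time stands still between calls to the robot, and variables do not carry over. Pictures are saved under pics/ and viewed, at most 10 in all, crops included, and the job is handed in when it is done.

```bash
ls; mkdir -p pics
python3 - <<'E'
from plant import robot, read_camera
import cv2,numpy as np
for n in("scene","top"):
    c=read_camera(n); cv2.imwrite(f"pics/{n}0.png",c["image"]); print(n,c["K"].tolist(),np.round(c["extrinsics"],4).tolist())
s=robot.read_state(); print(s)
E
```

```text
pics
scene [[491.178309884389, 0.0, 314.9766524630265], [0.0, 491.178309884389, 197.2854888032897], [0.0, 0.0, 1.0]] [[0.829, 0.5592, 0.0124, -0.5131], [0.4418, -0.641, -0.6276, -0.167], [-0.343, 0.5257, -0.7784, 1.2642], [0.0, 0.0, 0.0, 1.0]]
top [[392.4005363747585, 0.0, 312.5854228229522], [0.0, 392.4005363747585, 197.40417515035037], [0.0, 0.0, 1.0]] [[0.0291, -0.9996, 0.0035, 0.0274], [-0.975, -0.0292, -0.2204, 0.5781], [0.2204, 0.003, -0.9754, 0.9353], [0.0, 0.0, 0.0, 1.0]]
{'t': 0.1, 'q': array([-1.24139131e+00,  1.31091665e-01,  1.48914735e+00, -2.30316926e-05,
        1.52299353e+00, -8.54089047e-02]), 'dq': array([-5.68047722e-04, -3.24839054e-03, -3.15502023e-03, -1.21496077e-04,
       -4.85027825e-04, -6.37082882e-05]), 'joint_torque': array([ 8.47935207e-04, -5.61340213e+01, -4.93094766e+01,  7.67559791e-02,
        2.91117484e-02, -7.31614500e-05]), 'tool_pos': array([ 0.24164155, -0.54859321,  0.19120143]), 'orientation': array([-3.07267212e+00, -6.46593705e-01,  3.49166264e-04]), 'force': array([-0.18073732,  0.79652299,  0.01408537]), 'wrist_torque': array([-0.04036039,  0.00690904, -0.03869434]), 'gripper_force': 0.0, 'opening': 0.0932788476317166}
```

View pics/scene0.png

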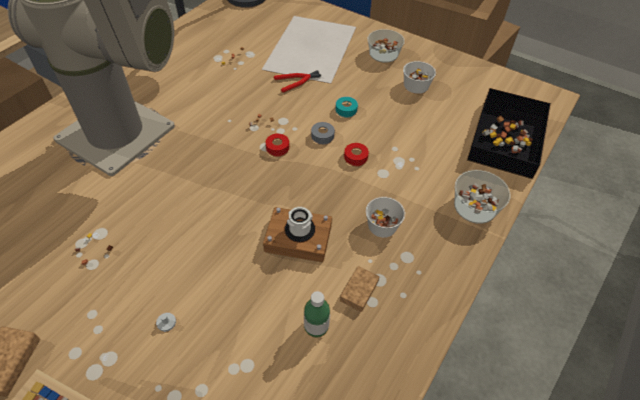

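View pics/top0.png

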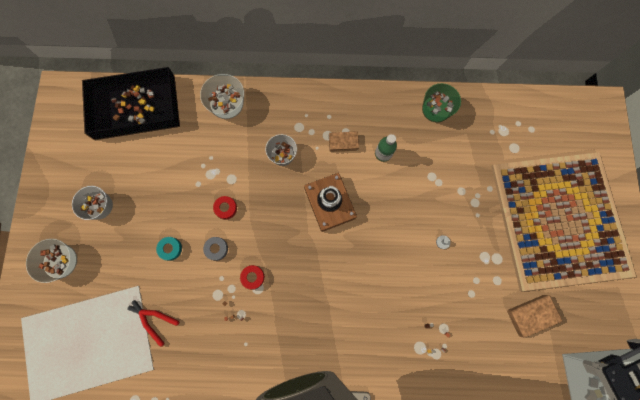

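The picture shows the candidates for the ring: grey at scene (322,132) / top (215,249), red at (277,144) and (356,154), and teal at (346,107). I choose the grey one. The disk is at scene (166,322) / top (444,242), and the jar and holder are at scene (299,225) / top (330,198). Next is one close crop of all three.

Run:
```python
import cv2,numpy as np
rows=[]
for n,cs in(("scene",[(322,132,24),(299,232,40),(166,322,18)]),("top",[(215,249,18),(330,202,34),(444,242,14)])):
    im=cv2.imread(f"pics/{n}0.png"); t=[]
    for x,y,h in cs:
        c=cv2.resize(im[y-h:y+h,x-h:x+h],(264,264),interpolation=cv2.INTER_NEAREST)
        for k in range(0,2*h,10):
            p=int(k*264/(2*h)); cv2.line(c,(p,0),(p,5),(0,255,0),1); cv2.line(c,(0,p),(5,p),(0,255,0),1)
        t.append(c)
    rows.append(np.hstack(t))
cv2.imwrite("pics/m1.png",np.vstack(rows))
```

```text
(no output)
```

View pics/m1.png

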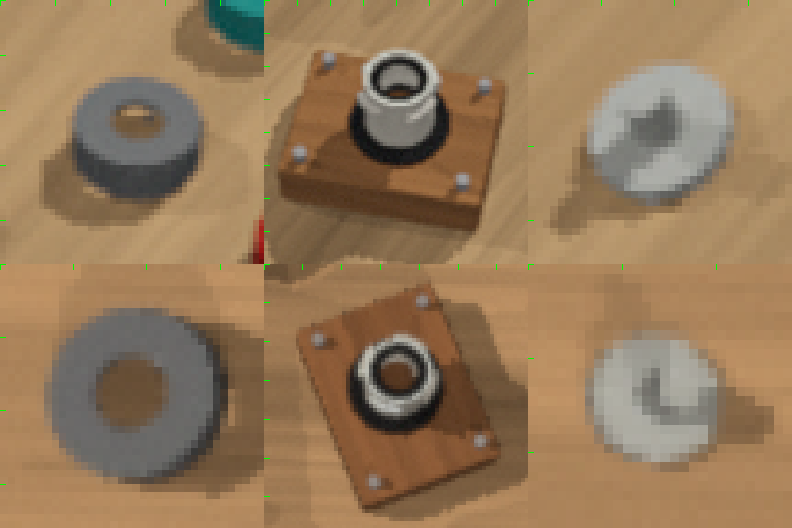

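The crop confirms the grey ring, the jar with its black seal, and the disk with its knob up. Now I turn the read pixels into positions.

```bash
cat > h.py <<'E'
import numpy as np
from scipy.optimize import least_squares
C={"scene":(491.178309884389,314.9766524630265,197.2854888032897,np.array([[0.829,0.5592,0.0124,-0.5131],[0.4418,-0.641,-0.6276,-0.167],[-0.343,0.5257,-0.7784,1.2642]])),
"top":(392.4005363747585,312.5854228229522,197.40417515035037,np.array([[0.0291,-0.9996,0.0035,0.0274],[-0.975,-0.0292,-0.2204,0.5781],[0.2204,0.003,-0.9754,0.9353]]))}
def proj(n,p):
    f,cx,cy,E=C[n]; q=E[:,:3]@np.asarray(p,float)+E[:,3]; return np.array([cx+f*q[0]/q[2],cy+f*q[1]/q[2]])
def at_z(n,px,z):
    return least_squares(lambda v:proj(n,[v[0],v[1],z])-px,[.5,0]).x
def tri(a,b):
    return least_squares(lambda v:np.r_[proj("scene",v)-a,proj("top",v)-b],[.5,0,.02]).x
E
python3 - <<'E'
from h import *
for nm,a,b,z in(("ring",(322.6,129.5),(214.2,247.8),.023),("disk",(165.5,321),(442.65,241.8),.006),("mouth",(299.4,215.1),(329.8,195.3),.083)):
    print(nm,np.round(1000*at_z("scene",a,z),1),np.round(1000*at_z("top",b,z),1),np.round(1000*tri(a,b),1))
S=np.array([(51,50),(242,82),(214,207),(17,180)])/3.3+[258.5,191.5]
T=np.array([(33,66),(164,23),(235,191),(99,239)])/3.882+[295.5,167.5]
for n,P in(("scene",S),("top",T)):
    Q=np.array([at_z(n,p,.035) for p in P])*1000; print(n,np.round(Q,1).tolist(),Q.mean(0).round(1),np.linalg.norm(np.roll(Q,-1,0)-Q,axis=1).round(0),[np.degrees(np.arctan2(*d[::-1])).round(1) for d in np.roll(Q,-1,0)-Q])
E
```

```text
ring [444.9 292.1] [445.6 294.3] [445.  293.8  22.1]
disk [ 480.  -303.2] [ 480.6 -301.6] [ 480.  -302.7    5.2]
mouth [579.    0.6] [579.5   1.5] [579.1   1.   82.8]
scene [[498.7, 16.9], [617.4, 66.6], [655.2, -24.0], [543.0, -77.0]] [578.6  -4.4] [129.  98. 124. 104.] [np.float64(22.7), np.float64(-67.4), np.float64(-154.7), np.float64(115.3)]
top [[618.0, 68.2], [651.1, -20.5], [535.7, -69.8], [500.7, 20.4]] [ 5.764e+02 -4.000e-01] [ 95. 125.  97. 127.] [np.float64(-69.5), np.float64(-156.9), np.float64(111.2), np.float64(22.2)]
```

```bash
python3 -m inch '[40,40,0,0,100, 80,80,-20,0,100, 120,120,-60,0,80, 160,160,-90,0,60, 200,200,-110,0,50, 238,247,-130,0,50, 238,247,-130,0,50, 238,247,-130,0,50, 238,247,-130,0,50, 238,247,-130,0,50]' 12
```

```text
t: 0.93
tool_pos: [0.4811, -0.2956, 0.0581]
orientation: [-3.067, -0.652, 0.003]
force: [0.4, 0.4, 0.1]
opening: 0.0474
gripper_force: 0.0
```

```bash
python3 -m inch '[0,0,0,0,50, 0,0,-20,0,50, 0,0,-30,0,50, 0,0,-30,0,50]' 12
python3 - <<'E'
from plant import read_camera
from h import *
import cv2
t=[]
for n,k in(("scene",6),("top",8)):
    im=read_camera(n)["image"]; u,v=proj(n,[.48,-.302,.01]).astype(int); h=32
    t.append(cv2.resize(im[v-h:v+h,u-h:u+h],(390,390),interpolation=cv2.INTER_NEAREST)); print(u-h,v-h)
cv2.imwrite("pics/g1.png",np.hstack(t))
E
```

```text
t: 1.27
tool_pos: [0.4775, -0.3017, 0.0296]
orientation: [-3.072, -0.644, 0.005]
force: [-0.4, 0.3, -0.5]
opening: 0.0467
gripper_force: 0.0
133 287
411 209
```

View pics/g1.png

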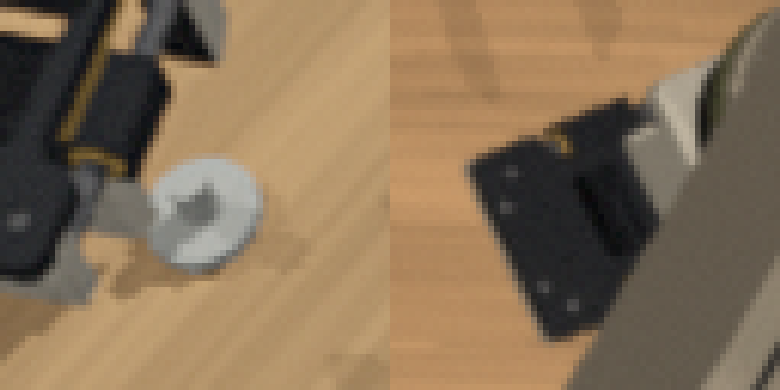

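Both fingertips straddle the disk (scene tips near (153,320) and (166,293), disk at (166,321)). Lowering to grip the knob.

```bash
python3 -m inch '[1,0,-10,0,50, 1,0,-19,0,50, 1,0,-19,0,50, 1,0,-19,0,50]' 12; python3 -m inch '[0,0,0,0,0, 0,0,0,0,0, 0,0,0,0,0, 0,0,0,0,0, 0,0,0,0,0, 0,0,0,0,0]' 12
```

```text
t: 1.7
tool_pos: [0.4801, -0.3018, 0.0123]
orientation: [-3.073, -0.646, 0.002]
force: [0.0, 0.2, -0.5]
opening: 0.0465
gripper_force: 0.0
t: 2.2
tool_pos: [0.4809, -0.3022, 0.0133]
orientation: [3.074, 0.647, 0.0]
force: [0.1, -0.2, 0.1]
opening: 0.0113
gripper_force: 0.0
```

```bash
python3 -m inch '[0,0,0,0,0, 0,0,0,0,0, 0,0,0,0,0]' 12;  python3 - <<'E'
from plant import read_camera
from h import *
import cv2
t=[]
for n in("scene",):
    im=read_camera(n)["image"]; u,v=proj(n,[.48,-.302,.01]).astype(int); h=32
    t.append(cv2.resize(im[v-h:v+h,u-h:u+h],(390,390),interpolation=cv2.INTER_NEAREST)); print(u-h,v-h)
cv2.imwrite("pics/g2.png",np.hstack(t))
E
```

```text
t: 2.45
tool_pos: [0.4808, -0.3021, 0.0132]
orientation: [3.074, 0.647, 0.0]
force: [-0.5, -0.3, -0.0]
opening: 0.0004
gripper_force: 0.0
133 287
```

View pics/g2.png

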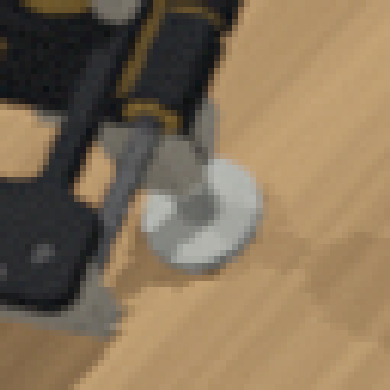

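Run:
```python
from plant import robot,read_camera
from h import *
import cv2
s=robot.read_state(); p=s["tool_pos"]
from scipy.spatial.transform import Rotation as R
print(p,R.from_rotvec(s["orientation"]).as_matrix().round(3).tolist())
t=[]
def draw(c,n,o,k,P,col):
    q=((proj(n,P)-o+.5)*k).astype(int); cv2.circle(c,tuple(int(a) for a in q),3,col,1)
for src in("pics/scene0.png",None):
    im=cv2.imread(src) if src else read_camera("scene")["image"]
    o=np.array([148,296]);k=10
    c=cv2.resize(im[296:336,148:188],(400,400),interpolation=cv2.INTER_NEAREST)
    draw(c,"scene",o,k,p,(0,0,255))
    for z in(.007,.027):
        for a in range(0,360,20):
            r=.018 if z==.007 else .006
            draw(c,"scene",o,k,[.480+r*np.cos(a/57.3),-.302+r*np.sin(a/57.3),z],(0,255,0) if z==.007 else (255,0,0))
    t.append(c)
cv2.imwrite("pics/g3.png",np.hstack(t))
```

```text
[ 0.48081294 -0.30206431  0.01311002] [[0.915, 0.403, -0.0], [0.403, -0.915, 0.0], [-0.0, -0.0, -1.0]]
```

View pics/g3.png

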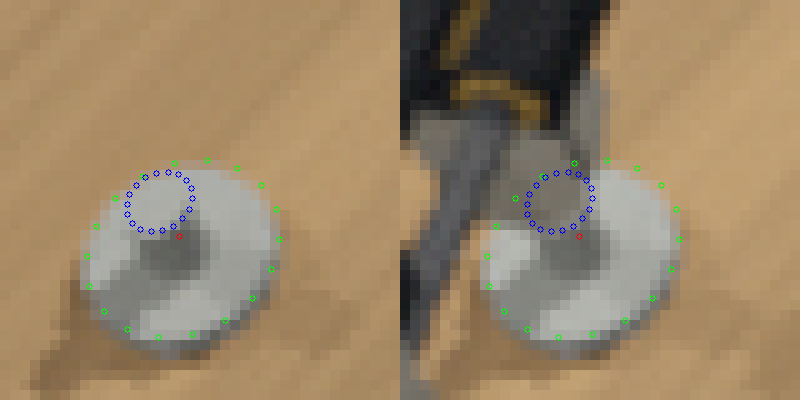

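The disk model fits the picture (centre at scene (166,321)), but the fingers shut on nothing. I'll lift a little and look wider.

```bash
python3 -m inch '[0,0,15,0,0, 0,0,35,0,0, 0,0,35,0,0, 0,0,35,0,0]' 12;  python3 - <<'E'
from plant import read_camera,robot
from h import *
import cv2
im=read_camera("scene")["image"]; p=robot.read_state()["tool_pos"]
o=np.array([106,250]);k=7
c=cv2.resize(im[250:335,106:216],None,fx=k,fy=k,interpolation=cv2.INTER_NEAREST)
for P in(p,p+[0,0,.019],[.48,-.302,.007],[.48,-.302,.027]):
    q=((proj("scene",P)-o+.5)*k).astype(int); cv2.circle(c,tuple(int(a) for a in q),4,(0,0,255),1)
cv2.imwrite("pics/g4.png",c[:,:780])
E
```

```text
t: 2.88
tool_pos: [0.4819, -0.303, 0.0495]
orientation: [3.072, 0.646, 0.003]
force: [0.2, 1.1, 0.0]
opening: 0.0005
gripper_force: 0.0
```

View pics/g4.png

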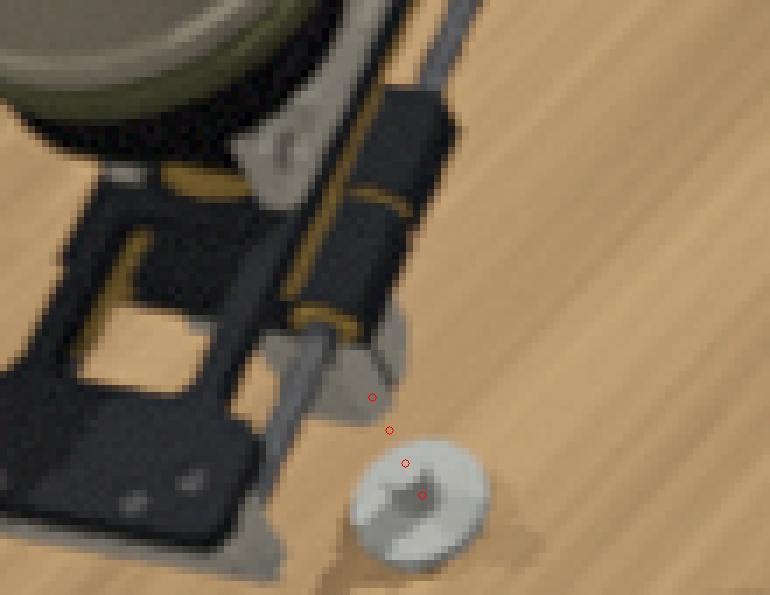

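The shut fingertips end near tile (380,415), above the projected TCP (390,430), so the tips may be higher than the TCP reading says. I'll find out by feel: hands open, gentle steps down.

```bash
python3 -m inch '[0,0,0,0,40, 0,0,-10,0,40, 0,0,-20,0,40, 0,0,-30,0,40, 0,0,-39,0,40, 0,0,-39,0,40, 0,0,-39,0,40, 0,0,-39,0,40]' 12; python3 -m inch '[0,0,-2,0,40, 0,0,-4,0,40, 0,0,-4,0,40, 0,0,-4,0,40]' 12;python3 -m inch '[0,0,0,0,20, 0,0,0,0,0,0,0,0,0,0,0,0,0,0,0,0,0,0,0,0,0,0,0,0,0]' 12
```

```text
t: 3.6
tool_pos: [0.4808, -0.3021, 0.009]
orientation: [-3.074, -0.647, 0.0]
force: [0.4, 0.1, -0.2]
opening: 0.0371
gripper_force: 0.0
t: 3.93
tool_pos: [0.4809, -0.3022, 0.0053]
orientation: [3.074, 0.647, 0.0]
force: [0.4, -1.0, -0.7]
opening: 0.037
gripper_force: 0.0
t: 4.43
tool_pos: [0.4808, -0.3021, 0.0051]
orientation: [-3.074, -0.647, -0.0]
force: [0.4, -0.8, -1.4]
opening: 0.0027
gripper_force: 0.0
```

```bash
for i in 1 2 3 4; do python3 -m inch '[0,0,-1,0,0, 0,0,-2,0,0, 0,0,-2,0,0]' 12 | egrep 'tool_pos|force|opening'; done
python3 - <<'E'
from plant import robot,read_camera
import cv2
from h import *
s=robot.read_state(); print(s)
im=read_camera("scene")["image"]; 
d=cv2.absdiff(im,cv2.imread("pics/scene0.png")).max(2)
u0,v0=140,300
print(d[300:340:2,146:190:2])
E
```

```text
tool_pos: [0.4806, -0.302, 0.0028]
force: [0.5, -0.1, 1.0]
opening: 0.0003
gripper_force: 0.0
tool_pos: [0.4807, -0.3021, 0.0009]
force: [0.4, 0.3, -0.4]
opening: 0.0002
gripper_force: 0.0
tool_pos: [0.4811, -0.3023, 0.0008]
force: [-5.5, 3.3, 13.8]
opening: 0.0003
gripper_force: 7.2
tool_pos: [0.4813, -0.3025, 0.0007]
force: [-13.2, 9.2, 30.2]
opening: 0.0005
gripper_force: 15.3
{'t': 5.4333, 'q': array([-6.51121609e-01,  2.21170611e-01,  1.75236293e+00, -1.43276692e-04,
        1.16752148e+00,  5.04752015e-01]), 'dq': array([ 0.00013086, -0.00062231,  0.00260754, -0.00028459, -0.00200399,
       -0.00062455]), 'joint_torque': array([-5.70286084e-01, -4.19806266e+01, -3.86726367e+01,  2.21738471e-01,
       -5.85932225e+00, -1.75659597e-02]), 'tool_pos': array([ 0.48133102, -0.30245971,  0.00068229]), 'orientation': array([3.07372668e+00, 6.47078591e-01, 3.95131432e-04]), 'force': array([-13.20923766,   9.22237085,  30.20403098]), 'wrist_torque': array([1.64786826, 2.42025402, 0.04032555]), 'gripper_force': 15.330139874713495, 'opening': 0.00048723452941828343}
[[146 143 124 131 152
[... 1139 characters left out ...]
9   7   8   8   8   7   6   8
    6   7   6   7]
 [126 130 139  81  78   5   8   6   3   9   7   8   8  10  16   8   5   9
   10   6   7   6]
 [129 133 146 101  34  12   8  12   3   6   8  12   6   5   8   8   7   9
    6   3   5   7]
 [130 133 144  95   9   8   6   6   4  16  15  11   8   7   8   6   5   5
    4   6   7   5]
 [130 139 131  48  12   5   6   7   6   7   6   8   6   7   9   4   6   6
    8   6   8   6]
 [130 142  60  12  13  29  40   7   7   6   8   6   7   7   8   7   2   7
    6   5   6   7]
 [141  96  61  34  38  43  17   9   8   6   7   7   7   7   7   7   7   4
    5   7   5   6]
 [162  85  68  60  38  43   6   8   9   7   8   8   7  10   7   8   7   8
    4   7   6   8]]
```

```bash
python3 -m inch '[0,0,7,0,0,0,0,10,0,25,0,0,10,0,25,0,0,10,0,25,0,0,10,0,25]' 12; python3 -m inch '[0,0,-4,0,25, 0,0,-8,0,25, 0,0,-10,0,25,0,0,-10,0,25]' 12;  python3 -m inch '[0,0,-1,0,25, 0,0,-2,0,25,0,0,-3,0,25]' 12
```

```text
t: 5.9
tool_pos: [0.4805, -0.3019, 0.0065]
orientation: [-3.074, -0.647, 0.001]
force: [-0.2, -0.2, -1.0]
opening: 0.021
gripper_force: 0.0
t: 6.23
tool_pos: [0.48, -0.3015, -0.0042]
orientation: [-3.073, -0.647, 0.002]
force: [-0.0, 0.5, 0.0]
opening: 0.0232
gripper_force: 0.0
t: 6.48
tool_pos: [0.4809, -0.3022, -0.0058]
orientation: [3.074, 0.647, 0.0]
force: [1.0, -1.1, 0.4]
opening: 0.0234
gripper_force: 0.0
```

Contact was with the knob top (27 mm), so the tips sit about 26 mm above the reported TCP. I'll continue down beside the knob, watching force.

```bash
python3 -m inch '[0,0,-2,0,25, 0,0,-4,0,25, 0,0,-4,0,25]' 12;  python3 -m inch '[0,0,-2,0,25, 0,0,-4,0,25,0,0,-4,0,25]' 12; python3 -m inch '[0,0,0,0,0,0,0,0,0,0,0,0,0,0,0,0,0,0,0,0,0,0,0,0,0]' 12
```

```text
t: 6.73
tool_pos: [0.4806, -0.3019, -0.0104]
orientation: [-3.074, -0.647, 0.001]
force: [-0.3, -1.4, 0.5]
opening: 0.0229
gripper_force: 0.0
t: 6.98
tool_pos: [0.4805, -0.3019, -0.0144]
orientation: [-3.074, -0.647, 0.001]
force: [-0.2, 0.0, -1.0]
opening: 0.0234
gripper_force: 0.0
t: 7.4
tool_pos: [0.4809, -0.3021, -0.0138]
orientation: [3.074, 0.647, 0.0]
force: [-1.3, 0.0, -0.7]
opening: 0.0116
gripper_force: 12.0
```

Gripped: opening is 11.6 mm and grip force 12 N. Lifting and carrying to a hover above the jar.

```bash
python3 -m inch '[0,0,25,0,0, 0,0,60,0,0, 10,30,98,0,0, 22,65,100,0,0, 35,105,100,0,0, 48,145,100,0,0, 60,185,100,0,0, 73,225,100,0,0, 86,265,100,0,0, 98,303,100,0,0]' 12; python3 -m inch '[0,0,0,0,0,0,0,0,0,0,0,0,0,0,0,0,0,0,0,0,0,0,0,0,0]'
python3 - <<'E'
from plant import read_camera,robot
from h import *
import cv2
t=[]
print(robot.read_state()["tool_pos"])
for n in("scene","top"):
    im=read_camera(n)["image"]; u,v=proj(n,[.579,.001,.09]).astype(int); h=28
    t.append(cv2.resize(im[v-h:v+h,u-h:u+h],(392,392),interpolation=cv2.INTER_NEAREST)); print(u-h,v-h)
cv2.imwrite("pics/d1.png",np.hstack(t))
E
```

```text
t: 8.23
tool_pos: [0.5789, 0.0021, 0.0864]
orientation: [3.074, 0.647, 0.001]
force: [1.1, -0.2, -0.3]
opening: 0.0115
gripper_force: 12.0
t: 8.65
tool_pos: [0.5783, -0.0014, 0.0861]
orientation: [3.075, 0.644, -0.0]
force: [0.4, -0.6, -0.9]
opening: 0.0118
gripper_force: 12.0
[ 0.57826009 -0.00143995  0.08605698]
271 184
302 166
```

View pics/d1.png

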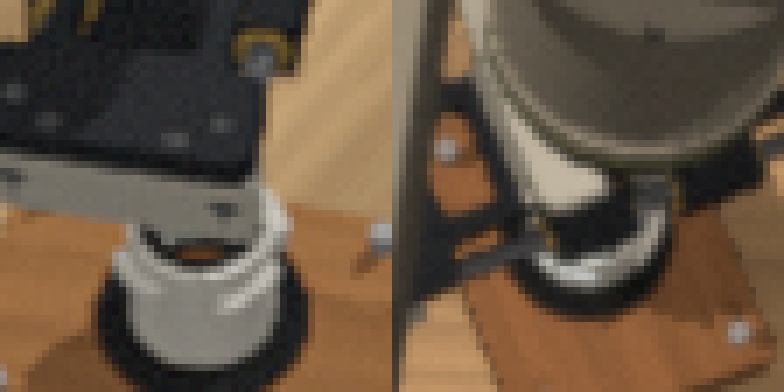

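The near finger hides the disk, but the jar mouth shows at scene tile (205,250). Going by feel: correct xy, then lower.

```bash
python3 -m inch '[2,2,-4,0,0, 2,2,-8,0,0, 2,2,-12,0,0,2,2,-12,0,0,2,2,-12,0,0]'; for i in 1 2; do python3 -m inch '[0,0,-1,0,0, 0,0,-2,0,0, 0,0,-2,0,0,0,0,-2,0,0]' | egrep 'tool_pos|^force'; done
```

```text
t: 9.17
tool_pos: [0.58, 0.002, 0.0734]
orientation: [-3.074, -0.647, 0.002]
force: [-0.4, 0.3, -0.5]
opening: 0.0116
gripper_force: 12.0
tool_pos: [0.5806, 0.0021, 0.0722]
force: [-0.1, -0.0, 0.3]
tool_pos: [0.5805, 0.0021, 0.07]
force: [0.7, 0.1, 0.2]
```

```bash
for i in 1 2 3; do python3 -m inch '[0,0,-1,0,0, 0,0,-1,0,0, 0,0,-1,0,0]' | egrep 'tool_pos|^force'; done
```

```text
tool_pos: [0.5805, 0.002, 0.069]
force: [-0.2, -0.3, -0.0]
tool_pos: [0.5805, 0.002, 0.068]
force: [0.3, 0.3, -1.1]
tool_pos: [0.5807, 0.002, 0.0673]
force: [-0.5, -0.2, 1.2]
```

```bash
python3 -m inch '[0,0,-1,0,0, 0,0,-1,0,0, 0,0,-1,0,0]' | egrep 'tool_pos|^force';  python3 -m inch '[0,0,1,0,0, 0,0,1,0,0,2,0,1,0,0,2,0,1,0,0,2,0,1,0,0]' | egrep 'tool_pos|^force';python3 -m inch '[-4,0,0,0,0,-4,0,0,0,0,-4,0,0,0,0]' | egrep 'tool_pos|^force';python3 -m inch '[2,2,0,0,0,2,2,0,0,0,2,2,0,0,0]' | egrep 'tool_pos|^force';python3 -m inch '[0,-4,0,0,0,0,-4,0,0,0,0,-4,0,0,0]' | egrep 'tool_pos|^force'
```

```text
tool_pos: [0.5809, 0.002, 0.0666]
force: [-0.1, 0.5, 3.8]
tool_pos: [0.5822, 0.002, 0.0669]
force: [-2.0, -0.7, 2.6]
tool_pos: [0.5789, 0.002, 0.0673]
force: [2.3, -0.9, 0.1]
tool_pos: [0.5805, 0.0036, 0.0671]
force: [-0.2, -3.8, 2.2]
tool_pos: [0.5806, 0.0002, 0.0671]
force: [0.2, 0.2, 2.5]
```

```bash
python3 -m inch '[0,-1,0,0,0,0,-1,0,0,0]' | egrep 'tool_pos|^force';python3 -m inch '[0,-1,0,0,0,0,-1,0,0,0]' | egrep 'tool_pos|^force';  python3 -m inch '[0,2.2,0,0,0,0,2.2,0,0,0,0,2.2,0,0,0]' | egrep 'tool_pos|^force'
```

```text
tool_pos: [0.5805, -0.0006, 0.0671]
force: [-0.0, 2.0, 1.6]
tool_pos: [0.5805, -0.0014, 0.0671]
force: [-0.5, 3.9, 1.3]
tool_pos: [0.5805, 0.0, 0.0671]
force: [0.4, 0.3, 1.8]
```

Disk feels home on the seal (about 5 N/mm, walls felt both ways; centre near tool x 580.5, y 1.1). Centring and releasing.

```bash
python3 -m inch '[0,1,0,0,0,0,1,0,0,0]' | egrep 'tool_pos|^force'; python3 -m inch '[0,0,0,0,25,0,0,0,0,25,0,0,0,0,25,0,0,0,0,25]' | egrep 'tool_pos|^force|opening'; python3 -m inch '[0,0,0,14,25,0,0,0,28,25,0,0,0,42,25,0,0,0,56,25,0,0,0,70,25,0,0,0,84,25,0,0,0,90,25,0,0,0,90,25,0,0,0,90,25]' | egrep 'tool_pos|orient|^force|opening'; python3 -m inch '[0,0,0,0,0,0,0,0,0,0,0,0,0,0,0,0,0,0,0,0,0,0,0,0,0]' 4
```

```text
tool_pos: [0.5806, 0.001, 0.0671]
force: [0.9, -0.8, 1.4]
tool_pos: [0.5804, 0.0013, 0.0669]
force: [-0.5, -0.4, -0.1]
opening: 0.0232
tool_pos: [0.5805, 0.0013, 0.067]
orientation: [-2.249, -2.194, 0.0]
force: [0.6, -0.1, 0.3]
opening: 0.023
t: 14.25
tool_pos: [0.5804, 0.0013, 0.067]
orientation: [-2.258, -2.184, 0.0]
force: [-0.9, -0.7, 0.6]
opening: 0.0117
gripper_force: 4.0
```

Released. The grip at 64° turned also centres at the same x, so jar axis ≈ tool (580.4, 1.1). Releasing, lifting, and going to the grey ring.

```bash
python3 -m inch '[0,0,0,0,25,0,0,0,0,25,0,0,0,0,25,0,0,0,0,25,0,0,0,0,25,0,0,15,0,25,0,0,35,0,25,0,0,35,0,25]' 12| egrep 'tool_pos|^force|opening'; python3 -m inch '[-15,30,0,7,40,-30,60,0,14,80,-45,95,0,21,80,-60,130,0,28,80,-75,165,0,35,80,-90,200,0,42,80,-105,230,0,49,80,-120,260,0,56,80,-134,292,0,63,80,-134,292,-20,70,80]';  python3 -m inch '[0,0,-10,7,80,0,0,-30,14,80,0,0,-40,21,80,0,0,-40,28,80,0,0,-40,35,80,0,0,-40,42,80,0,0,-40,42,80,0,0,-40,42,80]'
```

```text
tool_pos: [0.583, 0.0011, 0.1062]
force: [1.5, -1.2, 0.9]
opening: 0.0233
t: 15.75
tool_pos: [0.4466, 0.2997, 0.0858]
orientation: [0.577, 3.084, 0.01]
force: [0.2, -0.3, 0.3]
opening: 0.074
gripper_force: 0.0
t: 16.42
tool_pos: [0.4464, 0.2932, 0.0418]
orientation: [0.545, -3.094, 0.0]
force: [-0.1, 0.2, 0.2]
opening: 0.0749
gripper_force: 0.0
```

Run:
```python
from plant import read_camera
from h import *
import cv2
t=[]
for n,P in(("scene",[.579,.001,.09]),("top",[.579,.001,.09]),("scene",[.445,.293,.03])):
    im=read_camera(n)["image"]; o=proj(n,P).astype(int)-20;k=6
    c=cv2.resize(im[o[1]:o[1]+40,o[0]:o[0]+40],None,fx=k,fy=k,interpolation=cv2.INTER_NEAREST)
    if P[1]<.1:
        for r,z in((.018,.0885),(.006,.1085)):
            for a in range(0,360,30):
                q=((proj(n,[.579+r*np.cos(a/57.3),.001+r*np.sin(a/57.3),z])-o+.5)*k).astype(int); cv2.circle(c,tuple(map(int,q)),1,(0,255,0),-1)
    t.append(c)
cv2.imwrite("pics/j1.png",np.hstack(t))
```

```text
(no output)
```

View pics/j1.png

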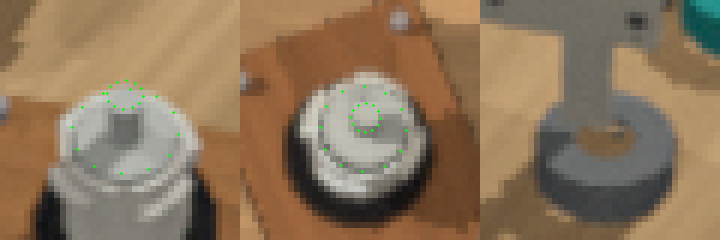

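The disk sits level in the mouth, matching the overlay (centre at tiles (125,135) and (362,125)). Lowering on the grey ring (third tile, (607,140)).

```bash
python3 -m inch '[0,0,-20,0,80,0,0,-40,0,80,0,0,-55,0,80,0,0,-61,0,80,0,0,-61,0,80,0,0,-61,0,80]'| egrep 'tool_pos|^force|opening'; python3 -m inch '[0,0,-2,0,80,0,0,-4,0,80,0,0,-4,0,80,0,0,-4,0,80]'| egrep 'tool_pos|^force|opening'; python3 -m inch '[0,0,0,0,55,0,0,0,0,55,0,0,0,0,55,0,0,0,0,55,0,0,0,0,55,0,0,0,0,55]' 15
```

```text
tool_pos: [0.4466, 0.2933, -0.0186]
force: [-0.3, -0.3, 0.2]
opening: 0.0746
tool_pos: [0.4469, 0.2934, -0.0224]
force: [-0.2, -0.6, 0.2]
opening: 0.0744
t: 17.9
tool_pos: [0.4467, 0.2933, -0.0227]
orientation: [-0.552, 3.093, 0.0]
force: [-1.4, 0.0, 3.4]
opening: 0.0601
gripper_force: 15.0
```

Centre the ring in the other direction too by regrasping a quarter-ish turn round.

```bash
python3 -m inch '[0,0,0,0,75,0,0,0,0,75,0,0,0,0,75,0,0,0,-7,75,0,0,0,-14,75,0,0,0,-21,75,0,0,0,-28,75,0,0,0,-35,75,0,0,0,-42,75,0,0,0,-49,75]' 8 | egrep 'tool_pos|^force|opening'; python3 -m inch '[0,0,0,-7,75,0,0,0,-14,75,0,0,0,-21,75,0,0,0,-28,75,0,0,0,-35,75,0,0,0,-41,75,0,0,0,-41,75]' | egrep 'tool_pos|^force|opening';  python3 -m inch '[0,0,0,0,55,0,0,0,0,55,0,0,0,0,55,0,0,0,0,55,0,0,0,0,55,0,0,0,0,55]' 20
```

```text
tool_pos: [0.4465, 0.2932, -0.023]
force: [-0.3, -0.2, -0.2]
opening: 0.0697
tool_pos: [0.4465, 0.2932, -0.023]
force: [0.3, -0.1, 0.8]
opening: 0.0696
t: 19.82
tool_pos: [0.4465, 0.2932, -0.0229]
orientation: [-1.796, -2.578, 0.0]
force: [0.0, -0.8, -1.0]
opening: 0.0598
gripper_force: 20.0
```

```bash
python3 -m inch '[0,0,20,0,55,0,0,60,0,55,0,0,100,0,55,10,-30,123,0,55,25,-65,123,0,55,45,-100,123,0,55,60,-135,123,0,55,80,-175,123,0,55,95,-210,123,0,55,112,-245,123,0,55]' | egrep 'tool_pos|^force|opening'; python3 -m inch '[22,-47,0,0,55,22,-47,0,0,55,22,-47,0,0,55,22,-47,0,0,55,22,-47,0,0,55,22,-47,0,0,55]'
```

```text
tool_pos: [0.559, 0.046, 0.1003]
force: [-0.2, -0.1, -0.9]
opening: 0.0595
t: 21.15
tool_pos: [0.58, 0.0027, 0.1]
orientation: [-1.794, -2.578, -0.0]
force: [-0.2, 0.0, -1.0]
opening: 0.0599
gripper_force: 20.0
```

```bash
python3 -m inch '[0,-1.5,0,0,55,0.4,-1.6,-12,0,55,0.4,-1.6,-24,0,55,0.4,-1.6,-36,0,55,0.4,-1.6,-36,0,55,0.4,-1.6,-36,0,55]'| egrep 'tool_pos|^force|opening'; for i in 1 2 3; do python3 -m inch '[0,0,-1,0,55,0,0,-2,0,55,0,0,-2,0,55]'| egrep 'tool_pos|^force'; done
```

```text
tool_pos: [0.5793, -0.0001, 0.062]
force: [-0.6, 0.8, -0.5]
opening: 0.0599
tool_pos: [0.5814, -0.0004, 0.0625]
force: [-0.3, -0.1, -0.9]
tool_pos: [0.581, -0.0003, 0.0601]
force: [-0.6, 0.6, -0.6]
tool_pos: [0.5808, -0.0003, 0.0579]
force: [-0.0, -1.0, -0.8]
```

```bash
python3 -m inch '[-0.3,1.4,0,0,55,-0.3,1.4,0,0,55,-0.3,1.4,0,0,55]'| egrep 'tool_pos|^force'; for i in 1 2 3 4; do python3 -m inch '[0,0,-0.5,0,55,0,0,-1,0,55,0,0,-1,0,55]'| egrep 'tool_pos|^force'; done
```

```text
tool_pos: [0.5806, 0.0011, 0.0581]
force: [0.2, -0.5, -0.4]
tool_pos: [0.5806, 0.001, 0.057]
force: [0.4, 0.2, 0.6]
tool_pos: [0.5806, 0.001, 0.056]
force: [0.1, -0.1, -0.7]
tool_pos: [0.5806, 0.0011, 0.055]
force: [0.1, -1.0, -0.5]
tool_pos: [0.5806, 0.001, 0.054]
force: [-0.0, 0.1, -1.5]
```

```bash
for i in 1 2 3 4; do python3 -m inch '[0,0,-0.5,0,55,0,0,-1,0,55,0,0,-1,0,55]'| egrep 'tool_pos|^force'; done
```

```text
tool_pos: [0.5805, 0.0011, 0.053]
force: [0.7, -0.5, -0.5]
tool_pos: [0.5806, 0.001, 0.052]
force: [0.4, -0.5, -1.4]
tool_pos: [0.5806, 0.001, 0.051]
force: [0.3, 0.6, -0.1]
tool_pos: [0.5806, 0.001, 0.05]
force: [-0.7, 0.0, -0.8]
```

Below the ramp tops with no force: the lugs are in the gaps. Going down to the disk.

```bash
for i in 1 2 3 4 5; do python3 -m inch '[0,0,-0.5,0,55,0,0,-1,0,55,0,0,-1,0,55]'| egrep 'tool_pos|^force'; done
```

```text
tool_pos: [0.5806, 0.0011, 0.049]
force: [-0.1, -0.7, -1.3]
tool_pos: [0.5806, 0.0011, 0.048]
force: [0.7, 0.5, -0.1]
tool_pos: [0.5806, 0.0011, 0.047]
force: [-0.4, -0.3, -0.2]
tool_pos: [0.5807, 0.001, 0.0461]
force: [-0.2, 0.4, 0.8]
tool_pos: [0.5809, 0.001, 0.0455]
force: [-1.4, -0.3, 3.1]
```

```bash
cat > st.py <<'E'
from plant import robot
s=robot.read_state(); import numpy as np
o=s["orientation"]; a=(2*np.degrees(np.arctan2(o[1],o[0]))-90+90)%180-90
print("t%.1f"%s["t"],np.round(1000*s["tool_pos"],1),"F",np.round(s["force"],1),"M",np.round(s["wrist_torque"],2),"phi%.1f"%a,"J6 %.2f"%s["q"][5],"op%.1f"%(1000*s["opening"]))
E
python3 -m inch '[0,0,0,-5,55,0,0,0,-10,55,0,0,0,-10,55]' 30 >/dev/null; python3 st.py;  python3 -m inch '[0,0,0,-5,55,0,0,-0.3,-10,55,0,0,-0.3,-10,55]' >/dev/null; python3 st.py
```

```text
t26.1 [580.9   0.8  45.5] F [-1.1 -0.8  3.5] M [-0.15  0.26  0.01] phi10.0 J6 -0.26 op59.3
t26.4 [580.9   0.8  45.3] F [-1.6 -0.4  5.4] M [-0.21  0.35  0.01] phi0.1 J6 -0.09 op59.8
```

```bash
for i in 1 2; do python3 -m inch '[0,0,0,-5,55,0,0,0,-10,55,0,0,0,-10,55]' >/dev/null; python3 st.py; done
```

```text
t26.6 [580.9   0.9  45.2] F [-1.8 -0.2  4.9] M [-0.24  0.4   0.01] phi-9.7 J6 0.08 op59.4
t26.9 [580.7   1.   44.8] F [-2.4 -1.7  2.5] M [-0.24  0.2  -0.06] phi-19.7 J6 0.26 op59.7
```

```bash
for i in 1 2; do python3 -m inch '[0,0,-0.4,-5,55,0,0,-0.9,-10,55,0,0,-0.9,-10,55]' >/dev/null; python3 st.py; done
```

```text
t27.1 [580.9   1.   44.3] F [-1.6 -1.3  5. ] M [-0.21  0.43 -0.04] phi-29.6 J6 0.43 op59.6
t27.4 [580.9   1.2  43.9] F [-3.3  0.3  9.2] M [0.04 0.69 0.68] phi-39.6 J6 0.60 op59.8
```

```bash
python3 -m inch '[0,0,0.4,-3,55,0,0,0.4,-6,55,0,0,0.4,-6,55]' >/dev/null; python3 st.py
```

```text
t27.6 [581.1   1.5  44. ] F [-1.6  1.3  5.3] M [0.15 0.2  0.75] phi-45.4 J6 0.71 op59.7
```

```bash
python3 -m inch '[0,0,0.3,0,55,0,0,0.3,-3,55,0,0,0.3,-5,55,0,0,0.3,-5,55]' 38 >/dev/null; python3 st.py;python3 -m inch '[0,0,0.2,-3,55,0,0,0.2,-5,55,0,0,0.2,-5,55]' 38 >/dev/null; python3 st.py
```

```text
t28.0 [581.7   2.   44.1] F [3.8 3.4 3.1] M [ 0.68 -0.65  1.25] phi-50.5 J6 0.79 op59.7
t28.2 [581.9   2.   44.2] F [ 4.5  4.1 -0.2] M [ 0.73 -0.97  1.12] phi-55.5 J6 0.88 op59.8
```

Torque rises and scales with grip: the ring looks to be at its stop. Letting go, then a gentle regrasp to check it's tight.

```bash
python3 -m inch '[0,0,0,0,75,0,0,0,0,75,0,0,0,0,75,0,0,0,0,75]' >/dev/null; python3 st.py; python3 -m inch '[-1,-1,0,7,75,-1,-1,0,14,75,-1,-1,0,21,75,-1,-1,0,28,75,-1,-1,0,35,75,-1,-1,0,35,75]' > /dev/null; python3 st.py; python3 -m inch '[0,0,0,0,55,0,0,0,0,55,0,0,0,0,55,0,0,0,0,55,0,0,0,0,55]' 25 >/dev/null; python3 st.py;  python3 -m inch '[0,0,0,-2,55,0,0,0,-4,55,0,0,0,-4,55]'  >/dev/null; python3 st.py
```

```text
t28.6 [580.1   0.8  43.4] F [-0.3 -0.  -0.4] M [-0.03  0.02 -0.01] phi-55.7 J6 0.89 op69.8
t29.1 [ 5.793e+02 -1.000e-01  4.370e+01] F [-0.1 -0.2 -0.2] M [-0.07 -0.05 -0.04] phi-20.4 J6 0.27 op69.7
t29.5 [579.5   0.   43.8] F [-1.1  0.5 -0.9] M [-0.03  0.11 -0.01] phi-20.8 J6 0.28 op60.2
t29.7 [ 5.794e+02 -1.000e-01  4.380e+01] F [-1.9 -1.1 -0.5] M [-0.2   0.17  0.98] phi-24.8 J6 0.35 op60.1
```

```bash
python3 -m inch '[0,0,0,4,75,0,0,0,4,75,0,0,0,4,75,0,0,0,4,75,0,0,20,4,75,0,0,50,4,75,1,1,50,4,0,1,1,50,4,0,1,1,50,4,0,1,1,50,4,0]' 5 >/dev/null; python3 st.py; python3 -m inch '[0,0,0,0,0,0,0,0,0,0,0,0,-8,0,0,0,0,-8,0,0,0,0,-8,0,0]' >/dev/null; python3 st.py;python3 - <<'E'
from plant import read_camera
from h import *
import cv2
t=[]
for n in("scene","top"):
    im=read_camera(n)["image"]; o=proj(n,[.579,.001,.08]).astype(int)-24;k=8
    c=cv2.resize(im[o[1]:o[1]+48,o[0]:o[0]+48],None,fx=k,fy=k,interpolation=cv2.INTER_NEAREST)
    for r,z in((.030,.0903),(.030,.0673),(.013,.0903)):
            for a in range(0,360,15):
                q=((proj(n,[.579+r*np.cos(a/57.3),.001+r*np.sin(a/57.3),z])-o+.5)*k).astype(int); cv2.circle(c,tuple(map(int,q)),1,(0,255,0),-1)
    t.append(c)
cv2.imwrite("pics/f1.png",np.hstack(t))
E
```

```text
t30.6 [579.8   1.1  92.8] F [ 0.4 -0.2 -0.7] M [-0.01 -0.04 -0.03] phi-20.8 J6 0.28 op47.6
t31.0 [579.7   1.1  84.6] F [-0.5  0.4 -0.1] M [-0.06 -0.09  0.02] phi-20.8 J6 0.28 op14.1
```

View pics/f1.png

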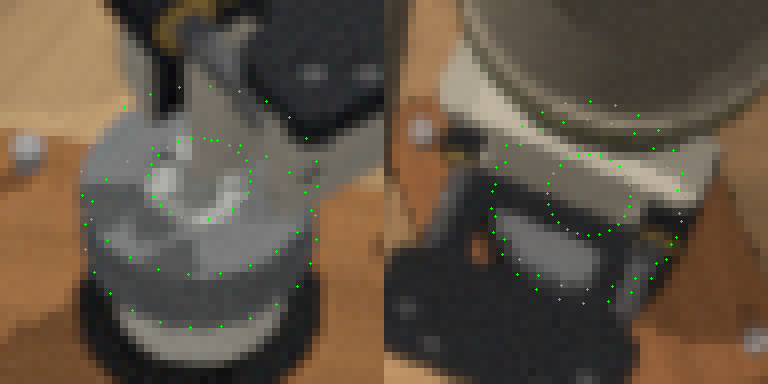

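The ring sits level over the disk, with its underside near the overlay (left tile, (200,325)). The height reading is ambiguous by about 1 px, so I'll check by touching the knob top lightly.

```bash
python3 -m inch '[0,0,0,0,0,0,0,0,0,0,0,0,0,0,0,0,0,-0.5,0,0,0,0,-1,0,0,0,0,-1,0,0]' >/dev/null; python3 st.py; for i in 1 2 3 4 5 6; do python3 -m inch '[0,0,-0.4,0,0,0,0,-0.8,0,0,0,0,-0.8,0,0]' >/dev/null; python3 st.py; done
```

```text
t31.6 [580.6   1.1  84.9] F [ 0.5 -0.8  0.1] M [-0.04 -0.04  0.05] phi-20.8 J6 0.28 op0.9
t31.8 [580.6   1.   84. ] F [-0.5  0.2  0.9] M [-0.02 -0.05 -0.02] phi-20.8 J6 0.28 op0.4
t32.1 [580.6   1.1  83.2] F [ 0.   0.4 -0.5] M [-0.04 -0.09  0.01] phi-20.8 J6 0.28 op0.5
t32.3 [580.6   1.1  82.4] F [-0.4 -0.3 -0.3] M [-0.05 -0.04 -0.  ] phi-20.8 J6 0.28 op0.6
t32.6 [580.6   1.   81.6] F [ 0.1 -0.2  0.3] M [-0.04 -0.06  0.  ] phi-20.8 J6 0.28 op0.4
t32.8 [580.6   1.1  80.8] F [ 0.5 -0.6 -0.2] M [-0.05 -0.04 -0.04] phi-20.8 J6 0.28 op0.2
t33.1 [580.8   1.   80.2] F [ 0.  -0.5  0. ] M [-0.03 -0.03 -0.02] phi-20.8 J6 0.28 op0.6
```

```bash
for i in 1 2 3 4; do python3 -m inch '[0,0,-0.3,0,0,0,0,-0.4,0,0,0,0,-0.4,0,0]' >/dev/null; python3 st.py; done
```

```text
t33.3 [581.    1.   80.1] F [-1.7  0.7  3.2] M [0.01 0.03 0.01] phi-20.8 J6 0.28 op0.5
t33.6 [581.2   1.   80.1] F [-1.4 -0.6  5.8] M [-0.02  0.07  0.  ] phi-20.8 J6 0.28 op0.3
t33.8 [581.4   1.   80. ] F [-1.9  0.2  7.4] M [-0.    0.23 -0.02] phi-20.8 J6 0.28 op0.2
t34.1 [581.6   1.   79.9] F [-1.8  0.1  9.6] M [ 0.01  0.3  -0.03] phi-20.8 J6 0.28 op0.7
```

Contact came at 80.2 mm, as expected for a 2.2 mm squeeze (82.4 if free), and it is stiffly preloaded. Retreating and handing in.

```bash
python3 -m inch '[0,0,20,0,0,0,0,60,0,0,0,0,80,0,0,0,0,80,0,0,0,0,80,0,0,0,0,80,0,0]' >/dev/null; python3 st.py; python3 -c "
from plant import job
print(job.close_job())"
```

```text
t34.6 [580.    1.1 157.4] F [-0.7  0.7 -0.4] M [-0.03  0.02 -0.  ] phi-20.8 J6 0.28 op0.6
the job is handed in; nothing more can be done
None
```

The jar is closed and the job is handed in at about 35 s: the disk is home, and the grey ring is turned to its stop and let go. A light touch on the knob top put the seal squeeze at about 2.2 mm, but the hand-in returned no verdict.

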